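# Take the drive coupling off the blender base

### The job

Two blender motor bases that look alike stand on the worktop: the drive coupling (the grey ribbed cap on the shaft) of the one at the front is worn and must come off. Its thread may be left- or right-handed and nothing on it tells, so find out by trying which way it loosens, unscrew it, lift it off and finish while still holding it in the gripper, a good 7 cm above where it sat, over its base. Leave the spare base's coupling and everything else on the worktop where it is.

Things in the scene. Friction and masses are not known exactly. Their poses are not given: they have to be found in the camera images.
- base_a: motor base of a cup blender, stuck fast to the worktop: round white tub 117 mm across, 50 mm high, dial on its front, four jar lugs on the deck (6 mm high, 38 to 45 mm off the axis). Origin: centre of its underside; z up, dial toward -x. base_a and base_b look alike; one stands at the front (x under 0.6 m), the spare at the back (x over 0.65 m), which is which changes
- base_b: the other motor base, alike in every size; origin and axes alike. On both, a black boss 49 mm across (top 62 mm above the worktop) carries the coupling; the motor shaft (33 mm across its thread) is locked and ends 29 mm above the boss, hidden inside the coupling
- coupling_a: drive coupling of base_a: grey ribbed cap 44 mm across, 42 mm high, plus a steel driving tongue (32 x 9 mm, 8 mm high) across its top; 60 to 130 g. Origin: centre of its underside, 62 mm above the worktop when seated; z up, x along the tongue. One of the two couplings loosens anticlockwise (seen from above), the other clockwise; which is which cannot be seen
- coupling_b: drive coupling of base_b: same shape, sizes and axes as coupling_a, opposite thread hand. Both: grip across the ribbed side, which is straight and upright. Each stays turned when let go and has about 2 mm of play on the shaft
- seat_a (a point): middle of the boss top of base_a, on the shaft's axis, where the coupling's underside sits. Two-start quick thread: turned the tightening way, the coupling meets a stop within 15 degrees; turned the loosening way it goes round easily and is free to lift off after 65 to 75 degrees, up to another stop at 105 to 115. Pressed hard against a stop it jams: ease back a little. Till freed it cannot rise over 4 mm
- seat_b (a point): middle of the boss top of base_b; the same thread as at seat_a, but of the other hand
- cup: bystander: clear blending cup, 81 mm across its rim, 100 mm high; origin: centre of its underside
- tumbler: bystander: glass tumbler, 76 mm across, 86 mm high; origin: centre of its underside
- peeler: bystander: peeler lying flat, 170 x 25 x 18 mm; origin: centre of its underside
- tin_pelati: bystander: food tin, 76 mm across, 58 mm high; origin: centre of its underside
- lemon: bystander: lemon on the chopping board, 71 x 53 x 51 mm; origin: centre of its underside
- garlic: bystander: garlic bulb on the chopping board, 60 mm across, 58 mm high; origin: centre of its underside
There are look-alikes about, which are no part of the job. What is shaped like the base_b but yellow is not meant.

How it is judged:
By the outcome, as a careful person would: the job done as asked, in the order asked, and still so for the second after the job is handed in, while the arm keeps its last pose, push and grip.
It also fails if it takes over 40 s, if anything falls off the work surface, if the arm or the gripper's body presses on something with over 40 N, if the wrist force passes 120 N, or if a joint passes its speed limit or range.

### The arm

A 6-joint arm with a two-finger parallel gripper is mounted at the origin on a cart in front of the work surface, level with it; the furniture and walls round the work are solid. World frame = base frame: x ahead of the robot, y to its left, z up, the work surface at z = 0. Lengths are in mm, angles in rad, forces in N, time in s.
With the tool pointing down it reaches from about 400 to 925 mm from the base axis. Payload 3.4 kg.
Tool frame: the origin (TCP) lies on the mounting face of the last link; the fingertips stand 173 mm ahead of it and the grasp point (between the pads) lies 155 mm ahead of it; z points along the fingers, y is the line along which they close (so a half turn about z gives the same grasp; the last joint's range is limited). The gripper opens to 85 mm and grips with 20 to 120 N. Pads are 22 mm wide; open, the fingers measure 114 mm over their backs; the gripper's body (76 mm by 85 mm) begins 54 mm behind the grasp point. The pads swing forward as they close: fully open they stand 13 mm farther back than shut.
Start: joints at [-1.252, 0.307, 1.506, -0, 1.328, -0.073], TCP at [220.074, -531.225, 404.705] pointing down, gripper open.
Joint ranges: [-3.12, 3.12], [-1.05, 2.28], [0.14, 2.33], [-1.42, 4.57], [0.1, 2.73], [-2.68, 2.68]. Speed limits (rad/s): [2.57, 2.57, 3.14, 3.14, 3.14, 3.14].

### API

Orientations are given as [roll, pitch, yaw] about the fixed x, y, z axes, in that order (R = Rz(yaw) Ry(pitch) Rx(roll)).
In Python, from workcell import readout, read_camera, camera_params, job gives the robot as it stands. The module is installed in compiled form; this text tells all that it offers.
- The arm moves only by the tool send_rows, never from a script. Its argument "series" is a list of rows, each an object of numbers: "dx", "dy", "dz": the shift along the tool's x, y, z as a fraction of full scale; "ax", "ay", "az": the turn, a rotation vector about the tool's x, y, z as a fraction of full scale. In form: [{"dx": .., "dy": .., "dz": .., "ax": .., "ay": .., "az": ..}, ...]. A call has exactly 8 rows; each row is the pose to reach, as a shift and turn from the pose commanded when the call began, along the tool's axes at that moment, turning the shorter way round; what a row does not reach only later rows make up. Full scale, the value 1, is 0.25 m for a shift and 180 degrees for a turn. A row lasts 1/12 s, in which the tool goes at most 41.7 mm and 7.16 degrees, less where a joint would pass 70% of its speed; a pose out of reach is approached as far as the arm can. A call with a number of a shift or a turn outside -1 to 1 is refused whole. A call with a gripper value outside its range is refused whole. "gripper" is the opening, from 0 (shut) to 1 (fully open), set as the call begins (left out, the last holds). The fingers move at their own pace and stop on an object; the grip force is fixed at half the most. Time passes only in rows, so rows that repeat a pose let the fingers close, or fill a call up. It gives the time, the measured TCP pose, the force, the opening and the grip force at its end, in the units of the state.
- readout.get_obs(): the state, without advancing time (a new reading comes with each control period).
- read_camera(name): name is "scene" or "top" or "wrist"; returns the picture (480x640x3 uint8, red, green, blue); there is no depth.
- camera_params(name): a dict with "fov_y" (degrees; the focal length in pixels is half the picture's height over the tangent of half this angle, whatever the lens; pixels are square), "cx", "cy" (the principal point, pixels), "rvec" (rotation vector, rad) and "tvec" (3), from world to camera coordinates, as OpenCV has them. Camera axes: x right, y down, z forward; pixel columns grow to the right and rows downward; lengths in mm; the calibration is good to about 2 mm. A picture is of the moment at which its call begins: read the wrist's pose just before it. camera_params takes no time and is no camera call; for the wrist camera it gives the pose at the moment of the call.
- job.finish_job(): hands the job in; it is judged then, once.
The state is a dict: "clock": time; "joints": joint angles; "qvel": joint speeds; "tau": joint torques, N m; "position": TCP position; "eef_rot": TCP orientation; "ft_force": force on the tool from outside, world axes, zero at the start; "wrist_torque": the same for the moment, N m; "opening": finger opening in mm; "finger_force": force on a finger pad.
Only numpy, scipy, OpenCV 4.12 (cv2) and the standard library are available. Lean on these libraries where they do the work, as an engineer would, in place of code of your own. Each camera call takes 0.05 s, during which the arm holds its last target. There are 200 camera calls.

## Working session

There is one attempt and no reset: what is moved stays moved. The work goes in short steps, Python scripts to look and compute and a tool call to move; the robot and the scene stay as the last step left them, time stands still between calls to the robot, and variables do not carry over. Pictures are saved under pics/ and viewed, at most 10 in all, crops included, and the job is handed in when it is done.

Besides the shell and the picture viewer there is one more tool, called after "Emit:" as name(argument=value, ...), one argument or row to a line, values as JSON. send_rows: Moves the arm, as the interface text tells. Shift numbers are shares of 0.25 m and turn numbers shares of 180 degrees, none past 1 either way. Its arguments: {"type":"object","properties":{"series":{"type":"array"},"gripper":{"type":"number"}},"required":["series"]}

```bash
mkdir -p pics; python3 - <<'E'
from workcell import readout, read_camera, camera_params
import cv2
for n in ("scene","top"):
    cv2.imwrite(f"pics/{n}0.png",read_camera(n)[:,:,::-1]); print(n,camera_params(n))
print(readout.get_obs())
E
```

```text
scene {'fov_y': 44.76100349936491, 'cx': 307.6027897864236, 'cy': 225.9405871278629, 'rvec': array([ 1.27392743, -2.51922285,  0.69676747]), 'tvec': array([ 365.9548243 ,  425.16383903, 1158.98976849])}
top {'fov_y': 45.865559733367775, 'cx': 320.5311301249997, 'cy': 227.0704272428244, 'rvec': array([ 2.18159955, -2.2231976 ,  0.06073429]), 'tvec': array([  30.84490567,  582.68330082, 1423.78543601])}
{'clock': 0.1, 'joints': array([-1.25147617e+00,  3.07474379e-01,  1.50751486e+00,  3.15571940e-05,
        1.32842158e+00, -7.35331000e-02]), 'qvel': array([ 0.00148813, -0.0022636 , -0.0027964 ,  0.00170173,  0.00180588,
        0.00160142]), 'tau': array([ 1.47053255e-03, -4.58523953e+01, -2.52607048e+01,  1.43947304e-04,
        5.70521661e-03, -5.37282304e-06]), 'position': array([ 219.99457878, -530.92180334,  403.89703994]), 'eef_rot': array([-3.13978165e+00, -1.64113426e-04,  3.92845504e-01]), 'ft_force': array([ 0.04493671,  0.6466152 , -0.7742064 ]), 'wrist_torque': array([-0.02452264,  0.01657111, -0.02934064]), 'finger_force': 0.0, 'opening': 85.7107379109689}
```

View pics/top0.png

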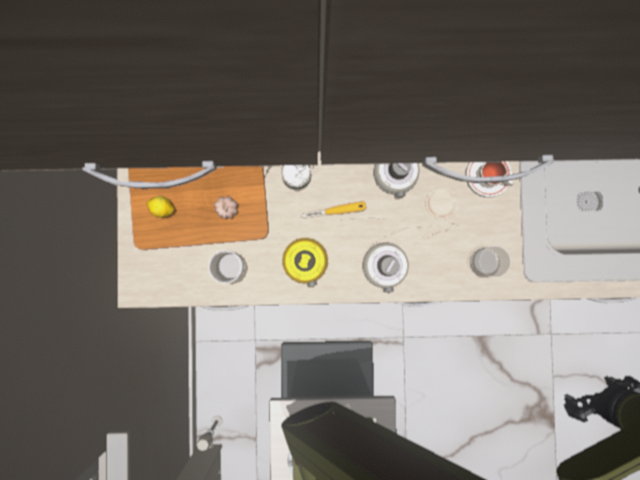

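View pics/scene0.png

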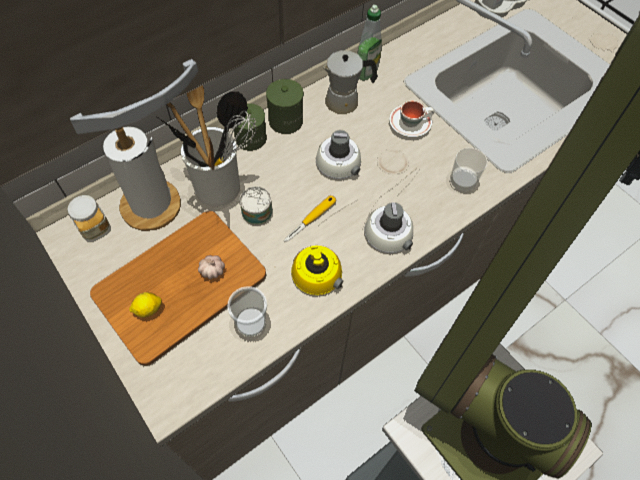

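The top view shows the front base at about (387,265) with the spare at (397,175). The scene view shows the front base at about (389,228) with its coupling top near (393,208). The yellow look-alike is beside it.

```bash
cat > h.py <<'E'
import numpy as np, cv2
from workcell import readout, read_camera, camera_params
def cam(n):
    p=camera_params(n); f=240/np.tan(np.radians(p['fov_y']/2)); R=cv2.Rodrigues(np.array(p['rvec']))[0]
    return f,p['cx'],p['cy'],R,np.array(p['tvec'])
def plane(c,u,v,z):
    f,cx,cy,R,t=c; d=R.T@np.array([(u-cx)/f,(v-cy)/f,1]); o=-R.T@t
    return o+d*(z-o[2])/d[2]
def proj(c,P):
    f,cx,cy,R,t=c; q=R@np.array(P,float)+t; return q[:2]/q[2]*f+[cx,cy]
E
python3 - <<'E'
from h import *
t=cv2.imread('pics/top0.png'); s=cv2.imread('pics/scene0.png')
ct,cs=cam('top'),cam('scene')
for z,u,v in((50,386,265),(104,390,265)): print('top',z,plane(ct,u,v,z))
for z,u,v in((50,389,226),(104,393,208)): print('scn',z,plane(cs,u,v,z))
print('spare',plane(ct,397,172,50),plane(cs,339,152,50))
a=cv2.resize(t[230:300,350:425],None,fx=5,fy=5,interpolation=cv2.INTER_CUBIC)
b=cv2.resize(s[190:260,355:430],None,fx=5,fy=5,interpolation=cv2.INTER_CUBIC)
cv2.imwrite('pics/c1.png',np.hstack([a,b]))
E
```

```text
top 50 [ 484.93467945 -139.29631617   50.        ]
top 104 [ 485.99233082 -142.11013353  104.        ]
scn 50 [ 478.71980682 -133.00949008   50.        ]
scn 104 [ 488.92539212 -144.61498068  104.        ]
spare [ 714.77213682 -172.25599833   50.        ] [ 717.47977396 -172.47675755   50.        ]
```

View pics/c1.png

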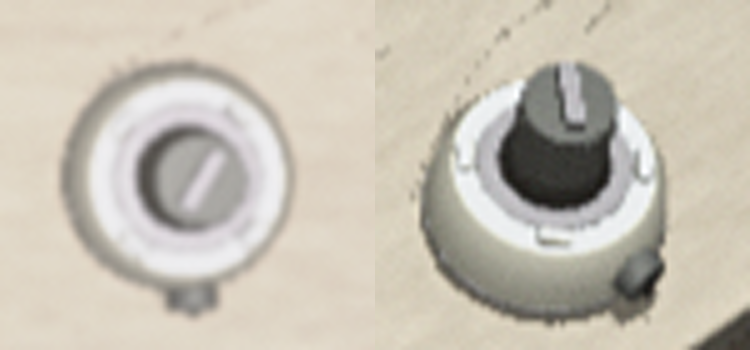

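```bash
python3 - <<'E'
from h import *
ct,cs=cam('top'),cam('scene')
print(plane(ct,390,266.4,104),plane(cs,393.6,210.6,104)); print(plane(ct,387.4,265.4,50))
E
```

```text
[ 482.68431549 -142.02825824  104.        ] [ 482.86344535 -141.17052462  104.        ]
[ 483.88503321 -142.72415674   50.        ]
```

Emit:
send_rows(
  series=[
    {"dx":0.1,"dy":-0.065,"dz":0.02,"az":-0.02},
    {"dx":0.22,"dy":-0.145,"dz":0.04,"az":-0.04},
    {"dx":0.34,"dy":-0.225,"dz":0.06,"az":-0.06},
    {"dx":0.46,"dy":-0.305,"dz":0.08,"az":-0.08},
    {"dx":0.58,"dy":-0.38,"dz":0.1,"az":-0.1},
    {"dx":0.68,"dy":-0.45,"dz":0.12,"az":-0.12},
    {"dx":0.75,"dy":-0.5,"dz":0.14,"az":-0.14},
    {"dx":0.78,"dy":-0.516,"dz":0.14,"az":-0.142},
  ],
  gripper=1,
)

```text
validation failed for argument at $.se...
```

Emit:
send_rows(
  series=[
    {"dx":0.1,"dy":-0.065,"dz":0.02,"ax":0,"ay":0,"az":-0.02},
    {"dx":0.22,"dy":-0.145,"dz":0.04,"ax":0,"ay":0,"az":-0.04},
    {"dx":0.34,"dy":-0.225,"dz":0.06,"ax":0,"ay":0,"az":-0.06},
    {"dx":0.46,"dy":-0.305,"dz":0.08,"ax":0,"ay":0,"az":-0.08},
    {"dx":0.58,"dy":-0.38,"dz":0.1,"ax":0,"ay":0,"az":-0.1},
    {"dx":0.68,"dy":-0.45,"dz":0.12,"ax":0,"ay":0,"az":-0.12},
    {"dx":0.75,"dy":-0.5,"dz":0.14,"ax":0,"ay":0,"az":-0.14},
    {"dx":0.78,"dy":-0.516,"dz":0.14,"ax":0,"ay":0,"az":-0.142},
  ],
  gripper=1,
)

```text
clock: 0.77
position: [351.3, -334.2, 368.4]
eef_rot: [-3.138, -0.001, 0.843]
ft_force: [0.3, -0.4, 1.2]
opening: 85.6
finger_force: 0.0
```

Emit:
send_rows(
  series=[
    {"dx":0.12,"dy":-0.016,"dz":0.02,"ax":0,"ay":0,"az":-0.02},
    {"dx":0.26,"dy":-0.035,"dz":0.04,"ax":0,"ay":0,"az":-0.04},
    {"dx":0.4,"dy":-0.054,"dz":0.06,"ax":0,"ay":0,"az":-0.06},
    {"dx":0.54,"dy":-0.072,"dz":0.08,"ax":0,"ay":0,"az":-0.08},
    {"dx":0.68,"dy":-0.091,"dz":0.1,"ax":0,"ay":0,"az":-0.1},
    {"dx":0.8,"dy":-0.107,"dz":0.12,"ax":0,"ay":0,"az":-0.12},
    {"dx":0.9,"dy":-0.12,"dz":0.14,"ax":0,"ay":0,"az":-0.14},
    {"dx":0.926,"dy":-0.124,"dz":0.14,"ax":0,"ay":0,"az":-0.142},
  ],
  gripper=1,
)

```text
clock: 1.43
position: [484.1, -142.4, 333.9]
eef_rot: [-3.141, -0.001, 1.288]
ft_force: [0.4, 0.8, -0.0]
opening: 85.5
finger_force: 0.0
```

```bash
python3 - <<'E'
from h import *
o=readout.get_obs(); c=cam('wrist')
for i in range(1): im=read_camera('wrist')
o=readout.get_obs(); c=cam('wrist')
cv2.imwrite('pics/w1.png',im[:,:,::-1]); print(o['position'],o['eef_rot'],o['joints'],o['wrist_torque'])
print('cap top exp',proj(c,[483,-142,104]),'grasp pt',proj(c,[*o['position'][:2],o['position'][2]-155]))
E
```

```text
[ 483.90583372 -142.86002194  334.23511448] [-3.14115432e+00 -6.96644753e-04  1.28691136e+00] [-3.71062481e-01  2.77751066e-01  1.75024650e+00  7.30726131e-04
  1.11409251e+00 -8.75000707e-02] [ 0.03270102 -0.04942022  0.01852233]
cap top exp [315.62935448 261.92008229] grasp pt [316.87967471 337.2498952 ]
```

View pics/w1.png

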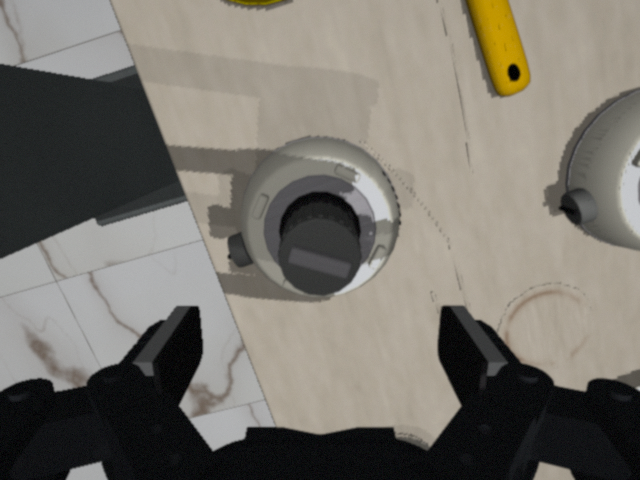

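The wrist view shows the cap's top face centred near (320,257), 83 px across, with the tongue almost along the image's x.

```bash
python3 - <<'E'
from h import *
c=cam('wrist'); P=plane(c,320,256,104); print(P, 83/c[0]*(c[3]@P+c[4])[2])
a,b=plane(c,288,257,112),plane(c,351,271,112); print('tongue mid',(a+b)/2,np.linalg.norm(a-b),np.degrees(np.arctan2(*(b-a)[1::-1])))
o=readout.get_obs(); R=cv2.Rodrigues(np.zeros(3))[0]; y=o['eef_rot'][2]
d=P-o['position']; x=np.array([np.cos(y),np.sin(y)]); yy=np.array([np.sin(y),-np.cos(y)])
print('dx,dy mm',d[:2]@x,d[:2]@yy)
E
```

```text
[ 486.1455685 -139.4659324  104.       ] 43.72076739436644
tongue mid [ 485.54236767 -140.89429506  112.        ] 32.93669468017939 -29.553895694225805
dx,dy mm 3.8855607036840416 1.1994472686647568
```

Emit:
send_rows(
  series=[
    {"dx":0.008,"dy":0.003,"dz":0.06,"ax":0,"ay":0,"az":0},
    {"dx":0.011,"dy":0.004,"dz":0.14,"ax":0,"ay":0,"az":0},
    {"dx":0.011,"dy":0.004,"dz":0.22,"ax":0,"ay":0,"az":0},
    {"dx":0.011,"dy":0.004,"dz":0.29,"ax":0,"ay":0,"az":0},
    {"dx":0.011,"dy":0.004,"dz":0.34,"ax":0,"ay":0,"az":0},
    {"dx":0.011,"dy":0.004,"dz":0.365,"ax":0,"ay":0,"az":0},
    {"dx":0.011,"dy":0.004,"dz":0.372,"ax":0,"ay":0,"az":0},
    {"dx":0.011,"dy":0.004,"dz":0.372,"ax":0,"ay":0,"az":0},
  ],
  gripper=1,
)

```text
clock: 2.15
position: [484.1, -143.0, 241.7]
eef_rot: [-3.141, 0.0, 1.283]
ft_force: [0.7, -0.2, 0.4]
opening: 85.4
finger_force: 0.0
```

Emit:
send_rows(
  series=[
    {"dx":0,"dy":0,"dz":0,"ax":0,"ay":0,"az":0},
    {"dx":0,"dy":0,"dz":0,"ax":0,"ay":0,"az":0},
    {"dx":0,"dy":0,"dz":0,"ax":0,"ay":0,"az":0},
    {"dx":0,"dy":0,"dz":0,"ax":0,"ay":0,"az":0},
    {"dx":0,"dy":0,"dz":0,"ax":0,"ay":0,"az":0},
    {"dx":0,"dy":0,"dz":0,"ax":0,"ay":0,"az":0},
    {"dx":0,"dy":0,"dz":0,"ax":0,"ay":0,"az":0},
    {"dx":0,"dy":0,"dz":0,"ax":0,"ay":0,"az":0},
  ],
  gripper=0,
)

```text
clock: 2.82
position: [484.5, -142.2, 242.7]
eef_rot: [3.14, 0.0, 1.285]
ft_force: [-1.4, 0.4, 5.2]
opening: 42.7
finger_force: 60.1
```

```bash
python3 - <<'E'
from h import *
o=readout.get_obs(); print({k:np.round(o[k],3) for k in ('position','eef_rot','ft_force','wrist_torque','opening','finger_force')})
cv2.imwrite('pics/w2.png',read_camera('wrist')[:,:,::-1])
E
```

```text
{'position': array([ 484.515, -142.203,  242.738]), 'eef_rot': array([3.14 , 0.   , 1.285]), 'ft_force': array([-1.424,  0.439,  5.182]), 'wrist_torque': array([-0.041,  0.225, -0.07 ]), 'opening': np.float64(42.675), 'finger_force': np.float64(60.11)}
```

View pics/w2.png

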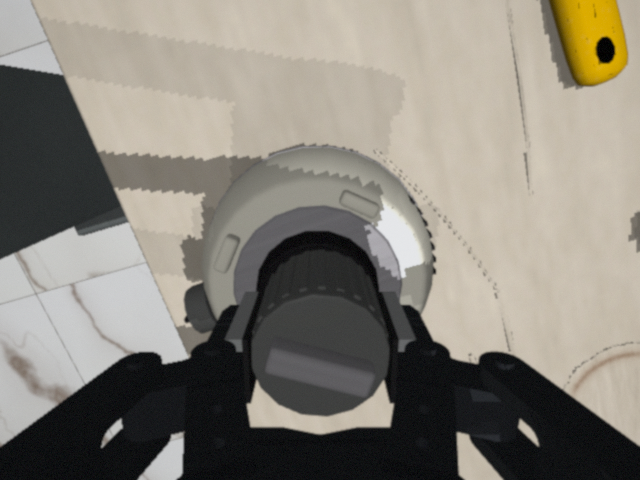

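The gripper holds the cap, with the tongue at (320,370) and an opening of 42.7 mm. Next I'll test the anticlockwise direction gently.

Emit:
send_rows(
  series=[
    {"dx":0,"dy":0,"dz":0,"ax":0,"ay":0,"az":-0.01},
    {"dx":0,"dy":0,"dz":0,"ax":0,"ay":0,"az":-0.02},
    {"dx":0,"dy":0,"dz":0,"ax":0,"ay":0,"az":-0.03},
    {"dx":0,"dy":0,"dz":0,"ax":0,"ay":0,"az":-0.04},
    {"dx":0,"dy":0,"dz":0,"ax":0,"ay":0,"az":-0.05},
    {"dx":0,"dy":0,"dz":0,"ax":0,"ay":0,"az":-0.055},
    {"dx":0,"dy":0,"dz":0,"ax":0,"ay":0,"az":-0.055},
    {"dx":0,"dy":0,"dz":0,"ax":0,"ay":0,"az":-0.055},
  ],
)

```text
clock: 3.53
position: [484.8, -142.0, 242.7]
eef_rot: [3.139, -0.0, 1.457]
ft_force: [1.0, 1.9, 5.6]
opening: 42.2
finger_force: 60.0
```

```bash
cat > st.py <<'E'
from h import *
o=readout.get_obs(); print({k:np.round(o[k],3) for k in ('clock','joints','position','eef_rot','ft_force','wrist_torque','opening','finger_force')})
E
python3 st.py
```

```text
{'clock': np.float64(3.533), 'joints': array([-3.69e-01,  3.96e-01,  1.86e+00,  1.00e-03,  8.84e-01, -2.56e-01]), 'position': array([ 484.819, -142.011,  242.745]), 'eef_rot': array([ 3.139, -0.   ,  1.457]), 'ft_force': array([1.019, 1.944, 5.577]), 'wrist_torque': array([ 0.192,  0.046, -0.268]), 'opening': np.float64(42.162), 'finger_force': np.float64(59.968)}
```

Emit:
send_rows(
  series=[
    {"dx":0,"dy":0,"dz":0,"ax":0,"ay":0,"az":-0.01},
    {"dx":0,"dy":0,"dz":0,"ax":0,"ay":0,"az":-0.02},
    {"dx":0,"dy":0,"dz":0,"ax":0,"ay":0,"az":-0.03},
    {"dx":0,"dy":0,"dz":0,"ax":0,"ay":0,"az":-0.04},
    {"dx":0,"dy":0,"dz":0,"ax":0,"ay":0,"az":-0.045},
    {"dx":0,"dy":0,"dz":0,"ax":0,"ay":0,"az":-0.045},
    {"dx":0,"dy":0,"dz":0,"ax":0,"ay":0,"az":-0.045},
    {"dx":0,"dy":0,"dz":0,"ax":0,"ay":0,"az":-0.045},
  ],
)

```text
clock: 4.2
position: [485.0, -141.6, 242.9]
eef_rot: [3.138, -0.002, 1.595]
ft_force: [0.8, 3.4, 5.8]
opening: 42.7
finger_force: 59.8
```

```bash
python3 st.py; python3 -c "
from h import *
cv2.imwrite('pics/w3.png',read_camera('wrist')[200:,150:490,::-1])"
```

```text
{'clock': np.float64(4.2), 'joints': array([-0.369,  0.396,  1.86 ,  0.004,  0.884, -0.395]), 'position': array([ 485.009, -141.581,  242.867]), 'eef_rot': array([ 3.138e+00, -2.000e-03,  1.595e+00]), 'ft_force': array([0.82 , 3.385, 5.775]), 'wrist_torque': array([ 0.538, -0.199, -1.22 ]), 'opening': np.float64(42.698), 'finger_force': np.float64(59.751)}
```

View pics/w3.png

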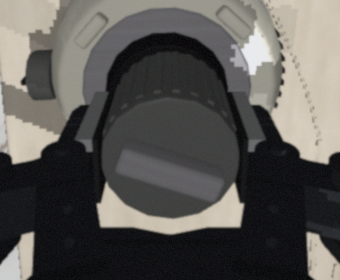

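The torque climbed to 1.2 Nm within 18° and the tongue lagged slightly, so that is the tightening stop. This coupling loosens clockwise, which is +az.

Emit:
send_rows(
  series=[
    {"dx":0,"dy":0,"dz":0,"ax":0,"ay":0,"az":0.02},
    {"dx":0,"dy":0,"dz":0,"ax":0,"ay":0,"az":0.05},
    {"dx":0,"dy":0,"dz":0,"ax":0,"ay":0,"az":0.085},
    {"dx":0,"dy":0,"dz":0,"ax":0,"ay":0,"az":0.12},
    {"dx":0,"dy":0,"dz":0,"ax":0,"ay":0,"az":0.155},
    {"dx":0,"dy":0,"dz":0,"ax":0,"ay":0,"az":0.19},
    {"dx":0,"dy":0,"dz":0,"ax":0,"ay":0,"az":0.22},
    {"dx":0,"dy":0,"dz":0,"ax":0,"ay":0,"az":0.23},
  ],
)

```text
clock: 4.92
position: [484.4, -142.2, 242.7]
eef_rot: [3.14, -0.0, 0.873]
ft_force: [-1.8, 0.0, 6.2]
opening: 42.8
finger_force: 60.3
```

```bash
python3 st.py
```

```text
{'clock': np.float64(4.917), 'joints': array([-3.69e-01,  3.96e-01,  1.86e+00, -1.00e-03,  8.84e-01,  3.29e-01]), 'position': array([ 484.395, -142.154,  242.738]), 'eef_rot': array([ 3.14 , -0.   ,  0.873]), 'ft_force': array([-1.775,  0.038,  6.202]), 'wrist_torque': array([0.016, 0.252, 0.074]), 'opening': np.float64(42.761), 'finger_force': np.float64(60.257)}
```

Emit:
send_rows(
  series=[
    {"dx":0,"dy":0,"dz":0,"ax":0,"ay":0,"az":0.035},
    {"dx":0,"dy":0,"dz":0,"ax":0,"ay":0,"az":0.073},
    {"dx":0,"dy":0,"dz":0,"ax":0,"ay":0,"az":0.11},
    {"dx":0,"dy":0,"dz":0,"ax":0,"ay":0,"az":0.148},
    {"dx":0,"dy":0,"dz":0,"ax":0,"ay":0,"az":0.186},
    {"dx":0,"dy":0,"dz":0,"ax":0,"ay":0,"az":0.224},
    {"dx":0,"dy":0,"dz":0,"ax":0,"ay":0,"az":0.262},
    {"dx":0,"dy":0,"dz":0,"ax":0,"ay":0,"az":0.295},
  ],
)

```text
clock: 5.58
position: [484.2, -141.9, 242.7]
eef_rot: [3.141, -0.001, -0.055]
ft_force: [-1.6, 0.3, 6.8]
opening: 42.5
finger_force: 60.3
```

```bash
python3 st.py; python3 -c "
from h import *
cv2.imwrite('pics/w4.png',read_camera('wrist')[200:,150:490,::-1])"
```

```text
{'clock': np.float64(5.583), 'joints': array([-0.369,  0.396,  1.86 , -0.   ,  0.885,  1.257]), 'position': array([ 484.201, -141.934,  242.725]), 'eef_rot': array([ 3.141e+00, -1.000e-03, -5.500e-02]), 'ft_force': array([-1.572,  0.336,  6.831]), 'wrist_torque': array([0.115, 0.31 , 0.133]), 'opening': np.float64(42.45), 'finger_force': np.float64(60.318)}
```

View pics/w4.png

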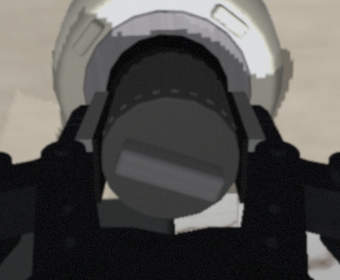

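The tongue still sits at the same place in the gripper frame, so the cap has turned about 94° from the tightening stop with low torque. I'll do a gentle test lift of 8 mm.

Emit:
send_rows(
  series=[
    {"dx":0,"dy":0,"dz":-0.004,"ax":0,"ay":0,"az":0},
    {"dx":0,"dy":0,"dz":-0.008,"ax":0,"ay":0,"az":0},
    {"dx":0,"dy":0,"dz":-0.012,"ax":0,"ay":0,"az":0},
    {"dx":0,"dy":0,"dz":-0.016,"ax":0,"ay":0,"az":0},
    {"dx":0,"dy":0,"dz":-0.02,"ax":0,"ay":0,"az":0},
    {"dx":0,"dy":0,"dz":-0.024,"ax":0,"ay":0,"az":0},
    {"dx":0,"dy":0,"dz":-0.028,"ax":0,"ay":0,"az":0},
    {"dx":0,"dy":0,"dz":-0.032,"ax":0,"ay":0,"az":0},
  ],
)

```text
clock: 6.3
position: [484.1, -142.1, 249.7]
eef_rot: [-3.141, 0.0, -0.05]
ft_force: [0.2, 0.4, -0.8]
opening: 42.2
finger_force: 60.7
```

```bash
python3 st.py
```

```text
{'clock': np.float64(6.3), 'joints': array([-0.369,  0.386,  1.853,  0.   ,  0.904,  1.252]), 'position': array([ 484.138, -142.055,  249.659]), 'eef_rot': array([-3.141,  0.   , -0.05 ]), 'ft_force': array([ 0.242,  0.42 , -0.788]), 'wrist_torque': array([0.025, 0.048, 0.008]), 'opening': np.float64(42.229), 'finger_force': np.float64(60.749)}
```

It's free: the force is only the cap's weight. Now lifting fully.

Emit:
send_rows(
  series=[
    {"dx":0,"dy":0,"dz":-0.03,"ax":0,"ay":0,"az":0},
    {"dx":0,"dy":0,"dz":-0.08,"ax":0,"ay":0,"az":0},
    {"dx":0,"dy":0,"dz":-0.14,"ax":0,"ay":0,"az":0},
    {"dx":0,"dy":0,"dz":-0.2,"ax":0,"ay":0,"az":0},
    {"dx":0,"dy":0,"dz":-0.26,"ax":0,"ay":0,"az":0},
    {"dx":0,"dy":0,"dz":-0.31,"ax":0,"ay":0,"az":0},
    {"dx":0,"dy":0,"dz":-0.33,"ax":0,"ay":0,"az":0},
    {"dx":0,"dy":0,"dz":-0.34,"ax":0,"ay":0,"az":0},
  ],
)

```text
clock: 6.97
position: [484.6, -142.3, 336.2]
eef_rot: [3.141, -0.003, -0.05]
ft_force: [-0.6, 0.7, -1.1]
opening: 42.4
finger_force: 60.8
```

Emit:
send_rows(
  series=[
    {"dx":0,"dy":0,"dz":0,"ax":0,"ay":0,"az":0},
    {"dx":0,"dy":0,"dz":0,"ax":0,"ay":0,"az":0},
    {"dx":0,"dy":0,"dz":0,"ax":0,"ay":0,"az":0},
    {"dx":0,"dy":0,"dz":0,"ax":0,"ay":0,"az":0},
    {"dx":0,"dy":0,"dz":0,"ax":0,"ay":0,"az":0},
    {"dx":0,"dy":0,"dz":0,"ax":0,"ay":0,"az":0},
    {"dx":0,"dy":0,"dz":0,"ax":0,"ay":0,"az":0},
    {"dx":0,"dy":0,"dz":0,"ax":0,"ay":0,"az":0},
  ],
)

```text
clock: 7.63
position: [484.2, -142.1, 334.5]
eef_rot: [-3.141, 0.0, -0.05]
ft_force: [-0.4, -0.2, -0.8]
opening: 42.6
finger_force: 60.8
```

```bash
python3 st.py; python3 -c "
from h import *
cv2.imwrite('pics/w5.png',np.hstack([read_camera('wrist')[100:,150:490,::-1],read_camera('scene')[80:460,200:600,::-1]]))"
```

```text
{'clock': np.float64(7.633), 'joints': array([-0.369,  0.278,  1.75 ,  0.   ,  1.115,  1.252]), 'position': array([ 484.245, -142.138,  334.529]), 'eef_rot': array([-3.141,  0.   , -0.05 ]), 'ft_force': array([-0.372, -0.214, -0.773]), 'wrist_torque': array([ 0.005, -0.04 , -0.017]), 'opening': np.float64(42.599), 'finger_force': np.float64(60.773)}
```

View pics/w5.png

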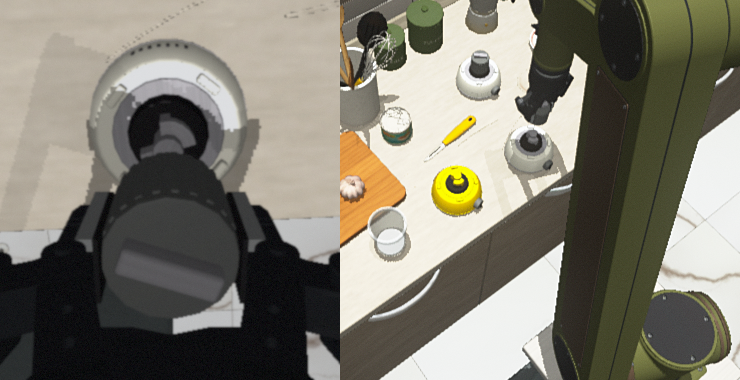

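The cap is held with its tongue at about (170,275) in the crop, and the bare shaft shows on the base below at (170,130). It's about 92 mm up, over its own base, and everything else is where it was.

```bash
python3 -c "
from workcell import job
print(job.finish_job())"
```

```text
the job is handed in; nothing more can be done
None
```

The front base's coupling loosened clockwise; it is off and held in the gripper about 9 cm above its seat, over its own base, and the job was handed in at about 8 s on the robot's clock.

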